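Unlock the pantry bin and hold the key turned

TASK

Wind the hand wheel on top of the grey pantry bin anticlockwise (seen from above) by its upright crank knob, a full turn until it stops, so that the steel shutter slides clear of the keyhole. Then take the key out of its wooden stand, push it into the brass lock, wiggling it a little clockwise where the sticky pins stop it, until it is fully home, turn it a quarter turn clockwise to the stop and finish while still holding it turned: the lock springs back if you let go. Leave the jar, the scoop and the coaster where they are.

Things in the scene. Friction and masses are not known exactly. Their poses are not given: they have to be found in the camera images.
- wheel (a joint): Turn of the hand wheel about its upright axis, rad, growing anticlockwise seen from above. Starts between -0.4 and 0 and has a stop at 6.4. It stays where it is left (friction about 0.08 N m) and drives the shutter 7 mm per rad.
- wheel_hub (a point): Centre of the top of the wheel's hub, on its axis, level with the top of the rim, 126 mm above the ledge. The dark steel wheel is 122 mm across. Its axis is upright.
- crank_grip (a point): Centre of the upright round wooden crank knob on the wheel's rim: 18 mm in diameter, 40 mm tall, standing on the rim from 22 mm below this point to 18 mm above it, 55 mm from the wheel's axis. The knob spins freely on its own pin, so a hand that holds it can keep its direction while going round.
- shutter_mid (a point): Centre of the upper face of the flat steel shutter, 36 x 70 x 4 mm, that slides over the lock, upper face 108 mm above the ledge. At the start it covers the keyhole; at the wheel's stop it has moved about 45 mm towards the wheel and leaves the lock clear.
- keyhole (a point): Centre of the keyhole's mouth, level with the brass plug's top face, 102 mm above the ledge, 150 mm from the wheel's axis. z up; x along the slot's long side (17.5 mm), y across it (6.5 mm); turns with the plug. Mouth chamfered 3 mm all round, slot 34 mm deep. The plug is 36 mm across, in a steel collar 47 mm across.
- plug (a joint): Turn of the lock plug, rad, clockwise from above: 0 locked (rest), stop at 1.65; a spring drives it back (0.04 N m at 0, 0.12 at a quarter turn). Sprung pins rub on the blade. A sticky catch pin stops the blade with 13 mm still to go; it draws aside when the plug is twisted 0.2 to 0.4 rad clockwise (the key has 0.1 to 0.15 rad of play) with little push, and then the key goes down.
- key_head (a point): Centre of the key's black head, a flat block 36 mm along x, 12 mm thick along y, 40 mm high along z (20 mm above its underside). Steel blade below it: 16 mm (x) by 5 mm (y), 31 mm long, tapered tip, same either way round; its x goes along the slot's x. About 70 g. At the start it stands upright in the stand, blade down, head on the stand's top.
- key_shoulder (a point): Centre of the underside of the key's head, where the blade begins. When the key is fully home this point meets the keyhole point.
- stand_top (a point): Centre of the top face of the fixed reddish-brown wooden key stand, 70 x 60 mm, 42 mm high, with the slot that the key stands in. Its x runs along the slot.
- jar: Closed jar of salsa, 76 mm across, 100 mm high, origin at its base. Bystander.
- coaster: Round bamboo coaster, 96 mm across, 10 mm thick, origin at its base. Bystander.
- scoop: Blue plastic scoop, tray 75 x 55 x 40 mm with a 90 mm handle, origin under the tray. Bystander.
Mind the look-alikes: they are no part of the job. Of the things like the part that bears key_head, leave any that is orange or pink; of the rest the larger one is meant.

How it is judged:
On the way, in this order (a step that is already met when the one before it is completed fails the run):
1. the wheel has been wound a full turn to its stop (value of joint wheel above 6.2 rad), for 0.1 s.
2. the key is fully home in the lock, before the quarter turn (z of key_shoulder in the frame of keyhole below 0.003 m and horizontal distance between key_shoulder and keyhole below 0.003 m and angle between the z axis of key_shoulder and the z axis of keyhole, either way round below 0.12 rad and value of joint plug below 0.7 rad), for 0.1 s.
3. the key has turned the lock a quarter (value of joint plug above 1.3 rad), for 0.2 s.
At the end, for the whole second after the job is handed in: Wheel at its stop (above 6.1 rad), key fully home (shoulder within 4 mm of the plug's face and 3.5 mm of its centre, upright within 0.12 rad), plug turned beyond 1.3 rad and the fingers still gripping the key (over 3 N), throughout the last second (value of joint plug above 1.3 rad and value of joint wheel above 6.1 rad and z of key_shoulder in the frame of keyhole below 0.004 m and horizontal distance between key_shoulder and keyhole below 0.0035 m and angle between the z axis of key_shoulder and the z axis of keyhole, either way round below 0.12 rad and contact force between the fingers and key above 3 N); the arm keeps its last pose, push and grip.
It fails at once if the jar, scoop or coaster is pushed more than 30 mm (distance of any of jar, scoop, coaster from where it was at the start of the episode above 0.03 m).
It also fails if it takes over 72 s, if anything falls off the work surface, if the arm or the gripper's body presses on something with over 40 N, if the wrist force passes 120 N, or if a joint passes its speed limit or range.

ROBOT

A 6-joint arm with a two-finger parallel gripper is mounted at the origin on the work surface. World frame = base frame: x ahead of the robot, y to its left, z up, the work surface at z = 0. Lengths are in m, angles in rad, forces in N, time in s.
With the tool pointing down it reaches from about 0.275 to 0.875 m from the base axis. Payload 12.5 kg.
Tool frame: the origin (TCP) lies on the mounting face of the last link; the fingertips stand 173 mm ahead of it and the grasp point (between the pads) lies 155 mm ahead of it; z points along the fingers, y is the direction in which the jaws open and shut (so a half turn about z gives the same grasp; the last joint's range is limited). The gripper opens to 85 mm and grips with 20 to 120 N. Pads are 22 mm wide; open, the fingers measure 114 mm over their backs; the gripper's body (76 mm by 85 mm) begins 54 mm behind the grasp point. The pads swing forward as they close: fully open they stand 13 mm farther back than shut.
Start: joints at [1.199, 0.351, 1.652, -0, 1.139, -0.085], TCP at [0.156, 0.528, 0.405] pointing down, gripper open.
Joint ranges: [-2.75, 2.75], [-0.79, 2.1], [0.01, 2.65], [-1.57, 4.71], [0.07, 3.14], [-2.87, 2.87]. Speed limits (rad/s): [2.22, 2.22, 2.79, 3.14, 3.14, 3.14].

INTERFACE

Orientations are given as a unit quaternion [x, y, z, w].
In Python, from bench import bot gives the robot as it stands. The module is installed in compiled form; this text tells all that it offers.
- The arm moves only by the tool move_arm, never from a script. Its argument "commands" is a list of rows, each a list of 5 numbers: the shift along the tool's x, y, z in cm, then the turn about the tool's z in degrees, then the opening in per cent of the stroke, from 0 (shut) to 100 (fully open). In form: [[x, y, z, roll, claw], ...]. A call has 1 to 10 rows; each row shifts and turns the commanded pose from where the row before left it, along the tool's axes as they then stand; what a row does not reach is not made up. A row lasts 1/8 s, in which the tool goes at most 62.5 mm and 10.7 degrees, less where a joint would pass 70% of its speed; a pose out of reach is approached as far as the arm can. A call with a gripper value outside its range is refused whole. The fingers move at their own pace and stop on an object; the grip force is fixed at half the most. Time passes only in rows, so rows that do not move let the fingers close. It gives the time, the measured TCP pose, the force and the opening at its end, in the units of the state.
- bot.sense(): the state, without advancing time (a new reading comes with each control period).
- bot.read_camera(name): name is "scene" or "top" or "wrist"; returns the picture (400x640x3 uint8, blue, green, red); there is no depth.
- bot.camera_info(name): a dict with "fx", "fy", "cx", "cy" (pixels), "k1" (the pictures are not rectified: a ray, as slopes to the right and down, at radius r is drawn at 1 + k1 r^2 times it, then the intrinsics apply), "R" (3x3) and "t" (3): a world point X has camera coordinates R X + t. Camera axes: x right, y down, z forward; pixel columns grow to the right and rows downward; lengths in m; the calibration is good to about 2 mm. A picture is of the moment at which its call begins: read the wrist's pose just before it. camera_info takes no time and is no camera call; for the wrist camera it gives the pose at the moment of the call.
- bot.close_job(): hands the job in, once; it reports no verdict.
The state is a dict: "clock": time; "joint_positions": joint angles; "joint_velocities": joint speeds; "joint_torque": joint torques, N m; "eef_pos": TCP position; "ee_rot": TCP orientation; "wrist_force": force on the tool from outside, world axes, zero at the start; "wrist_torque": the same for the moment, N m; "width": finger opening in m.
Only numpy, scipy, OpenCV 4.12 (cv2) and the standard library are available. Lean on these libraries where they do the work, as an engineer would, in place of code of your own. Each camera call takes 0.05 s, during which the arm holds its last target.

## Working session

There is one attempt and no reset: what is moved stays moved. The work goes in short steps, Python scripts to look and compute and a tool call to move; the robot and the scene stay as the last step left them, time stands still between calls to the robot, and variables do not carry over. Pictures are saved under pics/ and viewed, and the job is handed in when it is done.

Besides the shell and the picture viewer there is one more tool, called after "Emit:" as name([rows], argument=value, ...), one row to a line, values as JSON. move_arm: Moves the arm, as the interface text tells. Its arguments: {"type":"object","properties":{"commands":{"type":"array"}},"required":["commands"]}

```bash
mkdir -p pics
cat > h.py <<'E'
from bench import bot
import numpy as np, cv2
def info(n):
    c=bot.camera_info(n); return c
def snap(n,f):
    c=bot.camera_info(n); im=bot.read_camera(n); cv2.imwrite('pics/'+f+'.png',im)
    import pickle; pickle.dump(c,open('pics/'+f+'.pkl','wb')); return im,c
def load(f):
    import pickle; return cv2.imread('pics/'+f+'.png'),pickle.load(open('pics/'+f+'.pkl','rb'))
def ray(c,u,v):
    xd=(u-c['cx'])/c['fx'];yd=(v-c['cy'])/c['fy'];x,y=xd,yd
    for _ in range(30):
        s=1+c['k1']*(x*x+y*y);x,y=xd/s,yd/s
    R=np.array(c['R']);t=np.array(c['t'])
    return -R.T@t, R.T@np.array([x,y,1.])
def atz(c,u,v,z):
    o,d=ray(c,u,v); return o+d*(z-o[2])/d[2]
def tri(obs):
    A=np.zeros((3,3));b=np.zeros(3)
    for c,u,v in obs:
        o,d=ray(c,u,v);d=d/np.linalg.norm(d);P=np.eye(3)-np.outer(d,d);A+=P;b+=P@o
    p=np.linalg.solve(A,b)
    return p,[np.linalg.norm(np.cross(p-ray(*o)[0],ray(*o)[1]/np.linalg.norm(ray(*o)[1]))) for o in obs]
def proj(c,X):
    p=np.array(c['R'])@np.array(X)+np.array(c['t']);x,y=p[0]/p[2],p[1]/p[2];s=1+c['k1']*(x*x+y*y)
    return c['cx']+c['fx']*x*s,c['cy']+c['fy']*y*s
def crop(f,x0,y0,x1,y1,k,out):
    im=cv2.imread('pics/'+f+'.png')[y0:y1,x0:x1];im=cv2.resize(im,None,fx=k,fy=k,interpolation=cv2.INTER_CUBIC)
    for x in range((x0+9)//10*10,x1,10):
        cv2.line(im,((x-x0)*k,0),((x-x0)*k,4 if x%50 else 12),(0,0,255),1)
        if x%20==0: cv2.putText(im,str(x),((x-x0)*k+2,14),0,.35,(0,0,255),1)
    for y in range((y0+9)//10*10,y1,10):
        cv2.line(im,(0,(y-y0)*k),(4 if y%50 else 12,(y-y0)*k),(0,0,255),1)
        if y%20==0: cv2.putText(im,str(y),(6,(y-y0)*k+4),0,.35,(0,0,255),1)
    cv2.imwrite('pics/'+out+'.png',im)
E
python3 - <<'E'
from h import *
print(bot.sense())
for n in('scene','top','wrist'):
    im,c=snap(n,n+'0'); print(n,c)
E
```

```text
{'clock': 0.0, 'joint_positions': array([ 1.19940436e+00,  3.51230168e-01,  1.65246431e+00, -1.70320782e-05,
        1.13913071e+00, -8.46127168e-02]), 'joint_velocities': array([-0.00047212,  0.0009017 , -0.00063515,  0.00128451, -0.00091596,
        0.00021521]), 'joint_torque': array([ 7.85079228e-04, -5.06101298e+01, -2.91405398e+01, -5.59632076e-05,
        4.50041844e-03, -5.37517712e-05]), 'eef_pos': array([0.1555061 , 0.52740695, 0.40414634]), 'ee_rot': array([ 1.42895207e-01,  9.89737632e-01, -6.02067284e-04, -1.31763880e-04]), 'wrist_force': array([-0.92911955, -0.14360407,  0.24731559]), 'wrist_torque': array([-0.00733202, -0.04951309,  0.02113661]), 'width': 0.08553015838360568}
scene {'fx': 365.12071762411557, 'fy': 365.12071762411557, 'cx': 315.1784225778069, 'cy': 199.2308563713973, 'k1': 0.010590567357132138, 'R': array([[ 0.11386243,  0.99337411,  0.01559594],
       [ 0.77096232, -0.07844631, -0.63203107],
       [-0.62661986,  0.08398847, -0.77478609]]), 't': array([-0.01794593, -0.39832468,  1.24783768])}
top {'fx': 452.3710340909833, 'fy': 452.3710340909833, 'cx': 323.7205884357285, 'cy': 197.11211463571243, 'k1': -0.022404380541534524, 'R': array([[ 1.06692629e-04, -9.99872905e-01,  1.59424902e-02],
       [-9.84557963e-01, -2.89590601e-03, -1.75034944e-01],
       [ 1.75058866e-01, -1.56776308e-02, -9.84433139e-01]]), 't': array([-0.03854597,  0.60392627,  1.21047222])}
wrist {'fx': 311.3421531734726, 'fy': 311.3421531734726, 'cx': 318.59573771952284, 'cy': 196.8725714863486, 'k1': -0.042109591740756416, 'R': array([[ 2.83208458e-01,  9.59058150e-01, -6.59354312e-04],
       [ 9.22686611e-01, -2.72280329e-01,  2.72970402e-01],
       [ 2.61614959e-01, -7.79159040e-02, -9.62022206e-01]]), 't': array([-0.55041412, -0.03704592,  0.37893342])}
```

View pics/scene0.png

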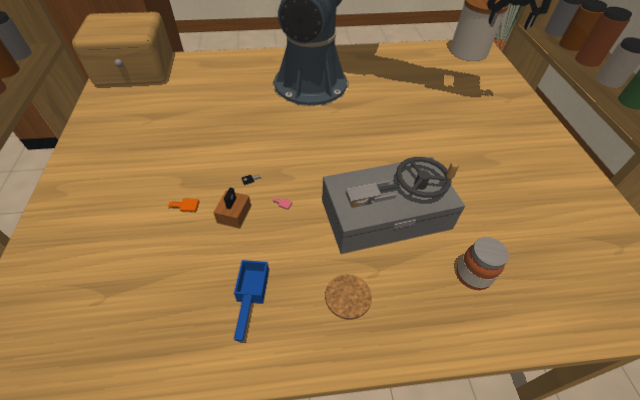

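View pics/top0.png

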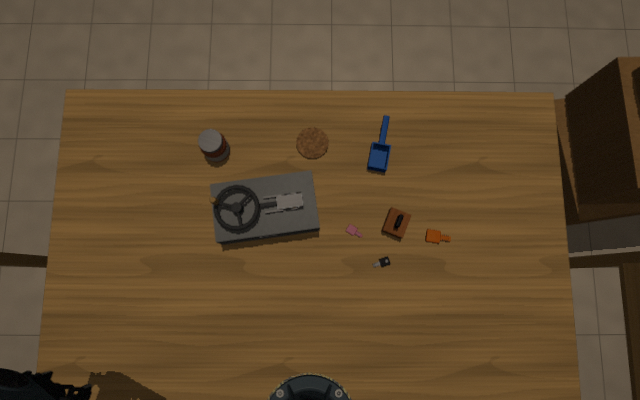

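View pics/wrist0.png

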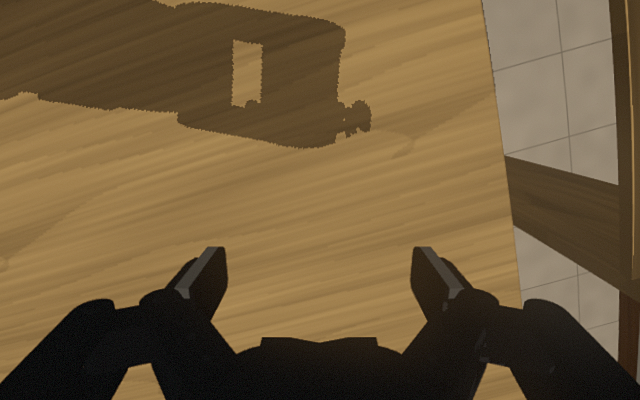

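Run:
```python
from h import *
crop('top0',195,160,335,255,5,'c1')
crop('scene0',310,145,480,255,4,'c2')
crop('scene0',160,160,310,240,5,'c3')
crop('top0',335,195,465,285,6,'c4')
```

```text
(no output)
```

View pics/c1.png

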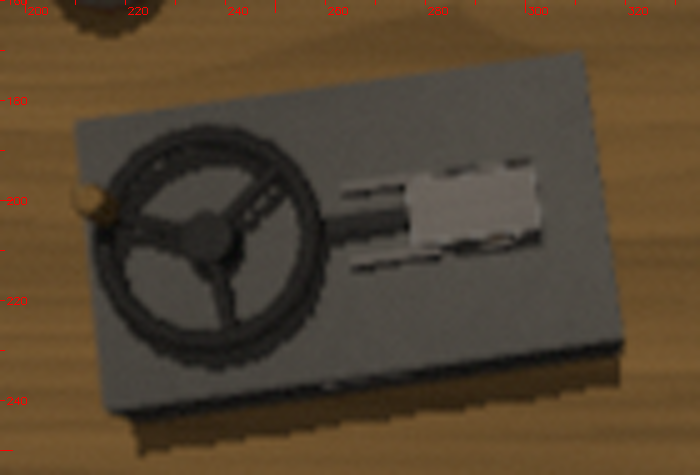

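View pics/c2.png

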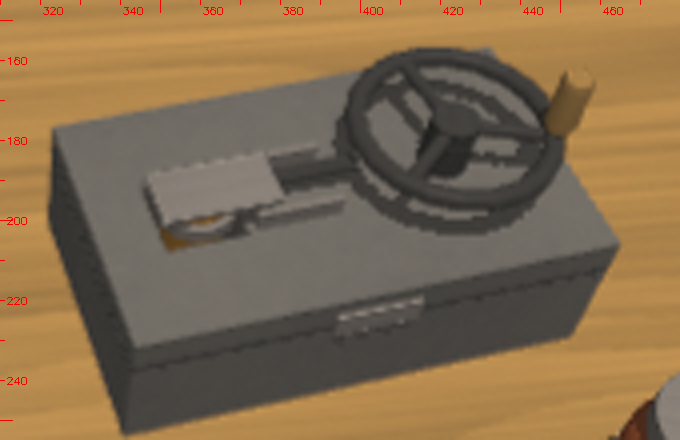

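View pics/c3.png

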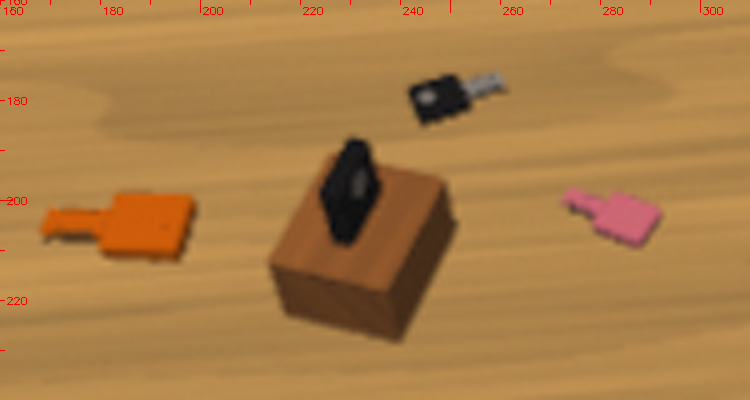

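View pics/c4.png

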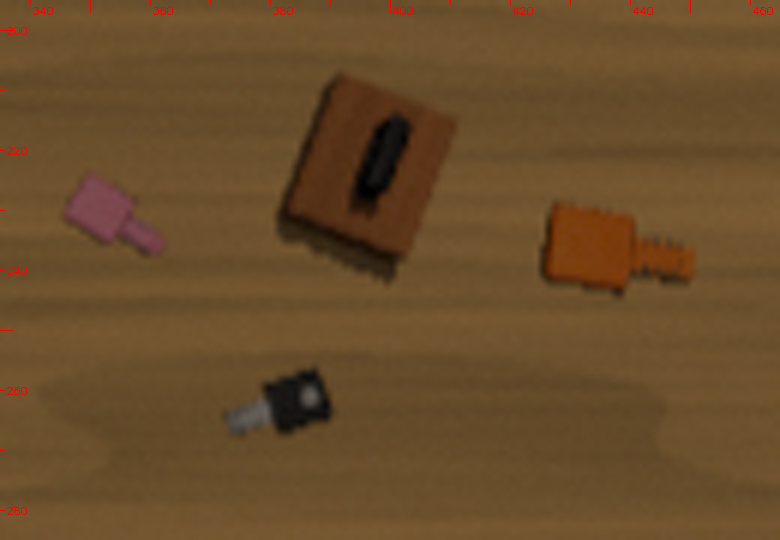

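Run:
```python
from h import *
_,s=load('scene0');_,t=load('top0')
def T(n,a,b):
    p,r=tri([(s,*a),(t,*b)]);print(n,p.round(4),np.round(r,4))
T('hub',(422,174.5),(236.5,206.5))
T('knobtop',(453,165),(212.5,200))
T('binNL',(336.5,232),(308.5,172)) # far left/right corner
T('binR',(460,205.5),(211.5,183.5))
T('bin near',(324,176.5),(317.5,229.5))
T('shut near corner',(346,189),(302,207))
T('shut far corner',(353,201),(301,192))
T('standA',(240,217.5),(390,207.5));T('standB',(248,196),(409,215.5));T('standC',(215.5,212),(383,230));T('standD',(226.5,190.5),(401,237))
T('keytop',(230.5,190),(398,217))
for z in(.126,.1): print(z,'hub top',atz(t,236.5,206.5,z),'scene',atz(s,422,174.5,z))
```

```text
hub [0.5657 0.1915 0.1232] [0.0007 0.0007]
knobtop [0.5768 0.2472 0.1588] [0.0003 0.0003]
binNL [ 0.6687 -0.0047  0.0766] [0.0098 0.0098]
binR [0.6339 0.2669 0.0879] [0.0019 0.0019]
bin near [ 0.5104 -0.0205  0.08  ] [0.0001 0.0001]
shut near corner [0.569  0.0211 0.0975] [0.0003 0.0003]
shut far corner [0.6093 0.0264 0.1038] [0.0023 0.0023]
standA [ 0.5778 -0.2241  0.036 ] [0.0015 0.0015]
standB [ 0.55   -0.2329  0.0869] [0.0348 0.0348]
standC [ 0.5229 -0.2498 -0.0075] [0.0389 0.0389]
standD [ 0.4942 -0.255   0.0377] [0.001 0.001]
keytop [ 0.543  -0.2364  0.0941] [0.0006 0.0006]
0.126 hub top [0.5654899  0.19172003 0.126     ] scene [0.56811221 0.18933773 0.126     ]
0.1 hub top [0.56954512 0.19636861 0.1       ] scene [0.54504114 0.20290663 0.1       ]
```

```bash
cat >> h.py <<'E'
from scipy.spatial.transform import Rotation as Ro
def pose():
    s=bot.sense(); return np.array(s['eef_pos']),Ro.from_quat(s['ee_rot'])
def plan(target,yaw=None,fromp=None):
    """target TCP xyz; yaw = world angle(deg) of tool y axis"""
    p,R=fromp or pose(); M=R.as_matrix()
    d=M.T@(np.array(target)-p)*100
    yy=np.degrees(np.arctan2(M[1,1],M[0,1]))
    out=[d.round(2),'yaw',round(yy,2)]
    if yaw is not None: out+=['roll',round(-((yaw-yy+90)%180-90),2)]
    print(*out)
E
python3 - <<'E'
from h import *
_,c=load('wrist0');p,R=pose();M=R.as_matrix();print(M)
print('cam in tool',M.T@(-np.array(c['R']).T@c['t']-p), 'fwd in tool',M.T@np.array(c['R'])[2])
plan((.48,.19,.42),90)
E
```

```text
[[-9.59162716e-01  2.82854710e-01 -3.12985086e-04]
 [ 2.82854875e-01  9.59162363e-01 -8.24946937e-04]
 [ 6.68633877e-05 -8.79787702e-04 -9.99999611e-01]]
cam in tool [0.06757012 0.00080991 0.03000358] fwd in tool [-2.73034532e-01  1.11396224e-04  9.62004226e-01]
[-40.67 -23.19  -1.55] yaw 73.57 roll -16.43
```

Emit:
move_arm([
  [-5,-2.9,0,0,100],
  [-5,-2.9,0,0,100],
  [-5,-2.9,0,0,100],
  [-5,-2.9,0,0,100],
  [-5,-2.9,0,0,100],
  [-5,-2.9,0,0,100],
  [-5,-2.9,0,0,100],
  [-5.5,-2.9,-1.5,0,100],
  [0,0,0,-8,100],
  [0,0,0,-8.4,100],
])

```text
clock: 1.4
eef_pos: [0.4778, 0.1907, 0.4191]
ee_rot: [-0.001, 1.0, -0.0, -0.0]
wrist_force: [-1.3, 0.6, -0.2]
width: 0.0854
```

Run:
```python
from h import *
p,R=pose();print(p,R.as_quat())
snap('wrist','w1');print(bot.sense()['clock'])
```

```text
[0.47779318 0.19068736 0.41913108] [-1.25712812e-03  9.99999185e-01 -6.00738397e-05 -2.15162970e-04]
1.45
```

View pics/w1.png

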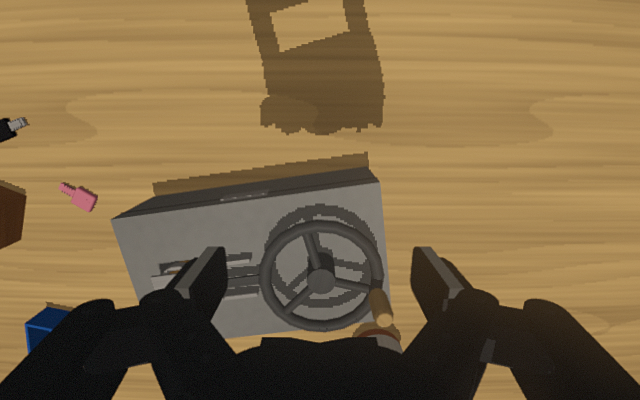

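Run:
```python
from h import *
crop('w1',225,195,405,345,4,'c5')
```

```text
(no output)
```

View pics/c5.png

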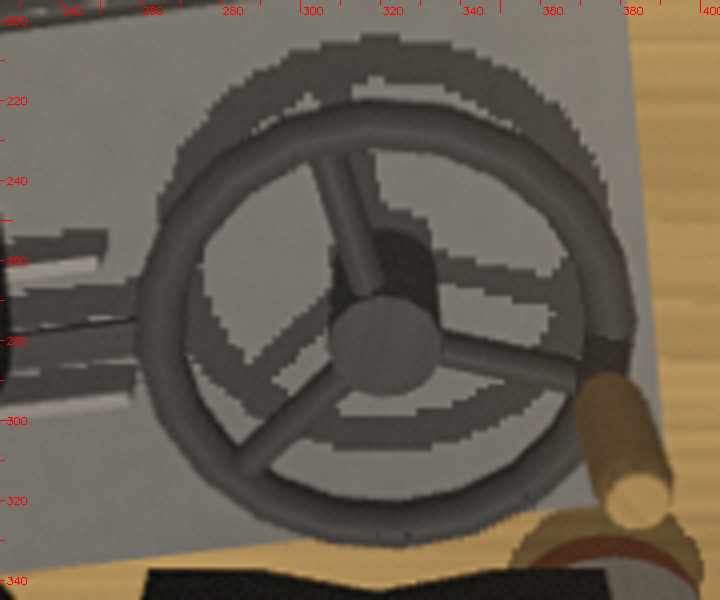

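Run:
```python
from h import *
_,w=load('w1');_,s=load('scene0');_,t=load('top0')
print('hub',atz(w,321,281.5,.126), tri([(w,321,281.5),(s,423,174.5),(t,236.5,206.5)]))
print('kt',atz(w,381.5,320,.166),tri([(w,381.5,320),(s,454.5,163.5),(t,212.5,199.5)]))
h=atz(w,321,281.5,.126)
L=atz(w,258.5,280,.12);Rr=atz(w,383.5,280,.12);U=atz(w,320,220,.122);D=atz(w,320,331,.122);print(L,Rr,U,D,(L+Rr)/2,(U+D)/2)
k=atz(w,381.5,320,.166);d=(k-h)[:2];print(d,np.linalg.norm(d),np.degrees(np.arctan2(d[1],d[0])))
```

```text
hub [0.56900469 0.19354778 0.126     ] (array([0.56729563, 0.19246686, 0.12563003]), [np.float64(0.0019737933009803437), np.float64(0.0007275632582212519), np.float64(0.0018362219805356428)])
kt [0.5819728  0.24457797 0.166     ] (array([0.57920842, 0.24538681, 0.16725649]), [np.float64(0.0019274159639245348), np.float64(0.0014897855036991108), np.float64(0.0023877097777381157)])
[0.57123424 0.13252922 0.12      ] [0.57100563 0.25470568 0.12      ] [0.5080173  0.19239923 0.122     ] [0.62906893 0.1928218  0.122     ] [0.57111993 0.19361745 0.12      ] [0.56854312 0.19261052 0.122     ]
[0.01296811 0.05103019] 0.05265218262966513 75.74146057811849
```

Emit:
move_arm([
  [-5.2,2.8,0,0,100],
  [-5.2,2.8,1.0,0,100],
  [0,0,5,0,100],
  [0,0,5.2,0,100],
  [0,0,0,0,100],
])

```text
clock: 2.08
eef_pos: [0.5805, 0.2472, 0.3038]
ee_rot: [0.001, 1.0, -0.001, -0.004]
wrist_force: [0.2, -1.0, -0.2]
width: 0.0857
```

Run:
```python
from h import *
p,R=pose();print(p,R.as_quat());plan((.5818,.2464,.305),90)
im,c=snap('wrist','w2');print(proj(c,(.5818,.2464,.166)),proj(c,(.5685,.193,.126)))
```

```text
[0.58048243 0.24721497 0.30380602] [ 0.00107081  0.99999219 -0.00123328 -0.00359994]
[-0.13 -0.08 -0.12] yaw 89.88 roll -0.12
(np.float64(316.52351775686566), np.float64(291.780957099561)) (np.float64(212.41981503505372), np.float64(224.7403842426307))
```

View pics/w2.png

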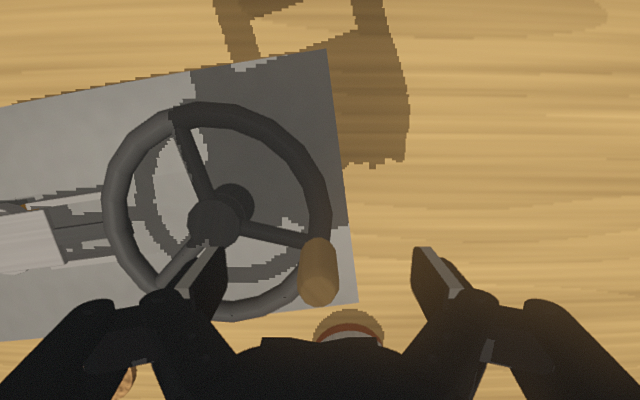

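Emit:
move_arm([
  [-0.1,0,0,0,0],
  [0,0,0,0,0],
  [0,0,0,0,0],
  [0,0,0,0,0],
  [0,0,0,0,0],
  [0,0,0,0,0],
])

```text
clock: 2.88
eef_pos: [0.5825, 0.2469, 0.3083]
ee_rot: [0.0, 1.0, -0.0, 0.0]
wrist_force: [-2.2, -4.6, 7.2]
width: 0.0161
```

Emit:
move_arm([
  [0,0,0,0,0],
  [0,0,0,0,0],
])

```text
clock: 3.12
eef_pos: [0.5825, 0.2469, 0.3083]
ee_rot: [0.0, 1.0, -0.0, 0.0]
wrist_force: [-2.1, -5.6, 7.5]
width: 0.0162
```

Run:
```python
from h import *
s=bot.sense();print(s['eef_pos'],s['wrist_force'],s['width'])
im,c=snap('wrist','w3');print(proj(c,(.5685,.193,.126)))
# plan path: circle increments from angle
h=np.array([.5685,.193]);k=np.array(s['eef_pos'][:2]);d=k-h;print(np.linalg.norm(d),np.degrees(np.arctan2(d[1],d[0])))
```

```text
[0.58252034 0.24689296 0.30829413] [-2.11792657 -5.63208384  7.46161437] 0.016199530935456643
(np.float64(214.5602712002153), np.float64(215.48181630843538))
0.05568681624088202 75.4176522683617
```

View pics/w3.png

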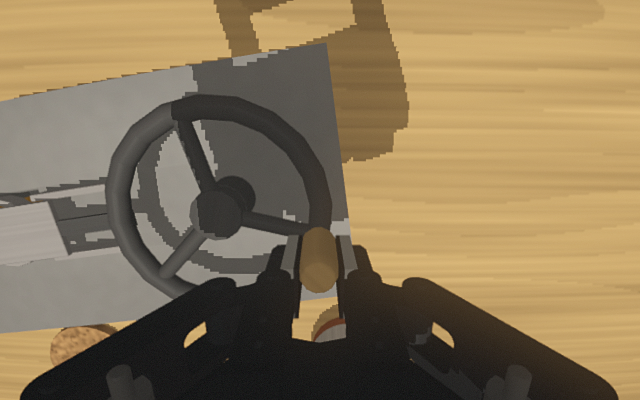

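Run:
```python
import numpy as np
a=np.radians(75.5+10*np.arange(41));x=np.cumsum(np.diff(np.round(5.5*np.cos(a),2)));P=np.c_[-5.5*np.cos(a),5.5*np.sin(a)].round(2)
D=np.diff(P,axis=0).round(2)
for i in range(0,40,10): print([[float(u),float(v),0,0,0] for u,v in D[i:i+10]])
```

```text
[[0.95, 0.16, 0, 0, 0], [0.96, -0.01, 0, 0, 0], [0.94, -0.17, 0, 0, 0], [0.9, -0.34, 0, 0, 0], [0.82, -0.48, 0, 0, 0], [0.73, -0.62, 0, 0, 0], [0.61, -0.74, 0, 0, 0], [0.47, -0.84, 0, 0, 0], [0.32, -0.9, 0, 0, 0], [0.16, -0.95, 0, 0, 0]]
[[-0.01, -0.96, 0, 0, 0], [-0.17, -0.94, 0, 0, 0], [-0.34, -0.9, 0, 0, 0], [-0.48, -0.82, 0, 0, 0], [-0.62, -0.73, 0, 0, 0], [-0.74, -0.61, 0, 0, 0], [-0.84, -0.47, 0, 0, 0], [-0.9, -0.32, 0, 0, 0], [-0.95, -0.16, 0, 0, 0], [-0.96, 0.01, 0, 0, 0]]
[[-0.94, 0.17, 0, 0, 0], [-0.9, 0.34, 0, 0, 0], [-0.82, 0.48, 0, 0, 0], [-0.73, 0.62, 0, 0, 0], [-0.61, 0.74, 0, 0, 0], [-0.47, 0.84, 0, 0, 0], [-0.32, 0.9, 0, 0, 0], [-0.16, 0.95, 0, 0, 0], [0.01, 0.96, 0, 0, 0], [0.17, 0.94, 0, 0, 0]]
[[0.34, 0.9, 0, 0, 0], [0.48, 0.82, 0, 0, 0], [0.62, 0.73, 0, 0, 0], [0.74, 0.61, 0, 0, 0], [0.84, 0.47, 0, 0, 0], [0.9, 0.32, 0, 0, 0], [0.95, 0.16, 0, 0, 0], [0.96, -0.01, 0, 0, 0], [0.94, -0.17, 0, 0, 0], [0.9, -0.34, 0, 0, 0]]
```

Emit:
move_arm([
  [0.95,0.16,0,0,0],
  [0.96,-0.01,0,0,0],
  [0.94,-0.17,0,0,0],
  [0.9,-0.34,0,0,0],
])

```text
clock: 3.68
eef_pos: [0.5453, 0.243, 0.3083]
ee_rot: [0.0, 1.0, -0.001, 0.002]
wrist_force: [7.1, -10.4, 2.9]
width: 0.0163
```

Emit:
move_arm([
  [0.82,-0.48,0,0,0],
  [0.73,-0.62,0,0,0],
  [0.61,-0.74,0,0,0],
  [0.47,-0.84,0,0,0],
  [0.32,-0.9,0,0,0],
  [0.16,-0.95,0,0,0],
])

```text
clock: 4.42
eef_pos: [0.5144, 0.1984, 0.3084]
ee_rot: [0.0, 1.0, 0.001, 0.002]
wrist_force: [8.4, 0.3, 1.1]
width: 0.016
```

Small forces; continue.

Emit:
move_arm([
  [-0.01,-0.96,0,0,0],
  [-0.17,-0.94,0,0,0],
  [-0.34,-0.9,0,0,0],
  [-0.48,-0.82,0,0,0],
  [-0.62,-0.73,0,0,0],
  [-0.74,-0.61,0,0,0],
  [-0.84,-0.47,0,0,0],
  [-0.9,-0.32,0,0,0],
  [-0.95,-0.16,0,0,0],
  [-0.96,0.01,0,0,0],
])

```text
clock: 5.68
eef_pos: [0.5742, 0.1386, 0.3083]
ee_rot: [0.0, 1.0, -0.001, 0.0]
wrist_force: [-1.7, -5.0, 9.5]
width: 0.0161
```

Emit:
move_arm([
  [-0.94,0.17,0,0,0],
  [-0.9,0.34,0,0,0],
  [-0.82,0.48,0,0,0],
  [-0.73,0.62,0,0,0],
  [-0.61,0.74,0,0,0],
  [-0.47,0.84,0,0,0],
  [-0.32,0.9,0,0,0],
  [-0.16,0.95,0,0,0],
  [0.01,0.96,0,0,0],
  [0.17,0.94,0,0,0],
])

```text
clock: 6.92
eef_pos: [0.6222, 0.2089, 0.3083]
ee_rot: [0.0, 1.0, 0.0, 0.001]
wrist_force: [2.2, -1.5, 7.0]
width: 0.0165
```

Emit:
move_arm([
  [0.34,0.9,0,0,0],
  [0.48,0.82,0,0,0],
  [0.62,0.73,0,0,0],
  [0.74,0.61,0,0,0],
  [0.84,0.47,0,0,0],
  [0.9,0.32,0,0,0],
])

```text
clock: 7.68
eef_pos: [0.5823, 0.247, 0.3083]
ee_rot: [0.0, 1.0, -0.0, 0.0]
wrist_force: [0.1, -7.4, 9.5]
width: 0.0157
```

Emit:
move_arm([
  [0.47,0.09,0,0,0],
  [0.48,0.07,0,0,0],
])

```text
clock: 7.92
eef_pos: [0.5742, 0.2481, 0.3085]
ee_rot: [0.0, 1.0, -0.0, 0.004]
wrist_force: [28.1, -9.0, -6.6]
width: 0.0162
```

Emit:
move_arm([
  [0.1,0,0,0,0],
  [0,0,0,0,0],
])

```text
clock: 8.18
eef_pos: [0.5741, 0.2479, 0.3085]
ee_rot: [0.0, 1.0, -0.0, 0.004]
wrist_force: [20.4, -6.1, -2.3]
width: 0.0161
```

Run:
```python
from h import *
snap('scene','s1');crop('s1',290,120,470,250,4,'c6')
snap('top','t1');crop('t1',195,160,335,255,5,'c7')
```

```text
(no output)
```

View pics/c6.png

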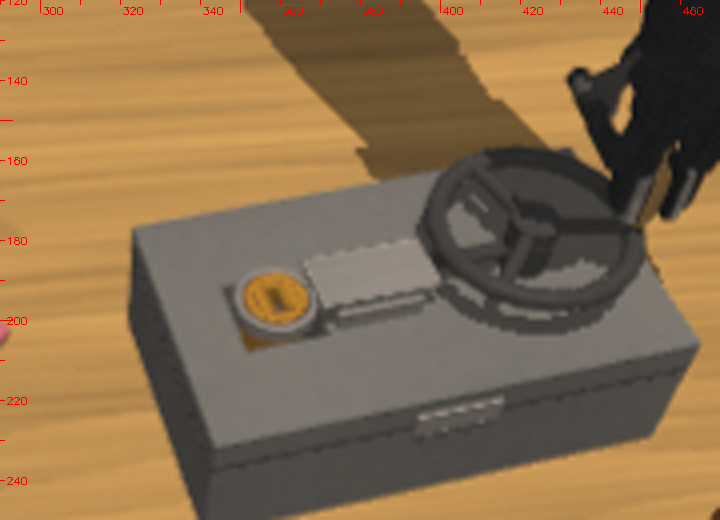

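View pics/c7.png

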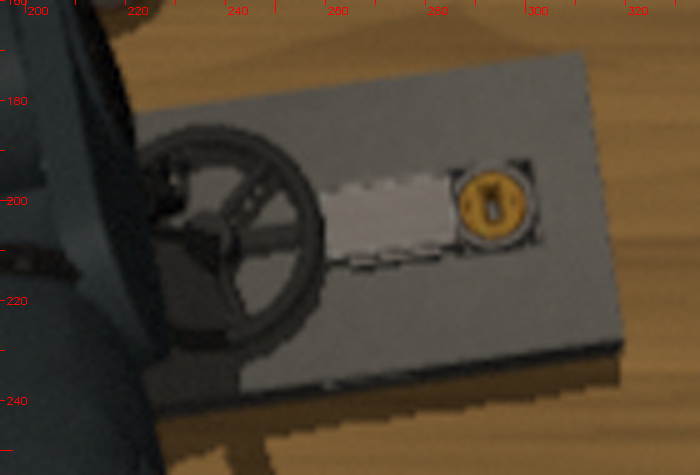

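Emit:
move_arm([
  [-0.15,0,0,0,100],
  [0,0,0,0,100],
  [0,0,0,0,100],
  [0,0,0,0,100],
  [0,0,-5,0,100],
  [0,0,-5,0,100],
])

```text
clock: 9.02
eef_pos: [0.5732, 0.249, 0.4083]
ee_rot: [0.0, 1.0, -0.0, -0.001]
wrist_force: [0.3, -0.5, -0.3]
width: 0.085
```

Run:
```python
from h import *
_,s=load('s1');_,t=load('t1')
print(atz(t,291.2,200.5,.102),atz(s,359,194.3,.102),tri([(t,291.2,200.5),(s,359,194.3)]))
plan((.51,.045,.38))
```

```text
[0.58589783 0.05027735 0.102     ] [0.59087177 0.04566752 0.102     ] (array([0.58647603, 0.04890848, 0.09632636]), [np.float64(0.001727998259465848), np.float64(0.0017279982594658036)])
[  6.31 -20.4    2.85] yaw 89.98
```

Emit:
move_arm([
  [1,-5,1,0,100],
  [1,-5,2,0,100],
  [1,-5,2,0,100],
  [1.3,-5.1,2,0,100],
  [0,0,0.5,0,100],
  [0,0,0,0,100],
])

```text
clock: 9.78
eef_pos: [0.5304, 0.0482, 0.3324]
ee_rot: [0.0, 1.0, 0.0, -0.0]
wrist_force: [0.5, -0.5, -0.5]
width: 0.0854
```

Run:
```python
from h import *
p,R=pose();print(p,R.as_quat())
snap('wrist','w4');crop('w4',230,180,430,310,4,'c8')
```

```text
[0.53041883 0.04822795 0.33238163] [ 4.57446474e-04  9.99999890e-01  8.48016158e-05 -5.11075624e-05]
```

View pics/c8.png

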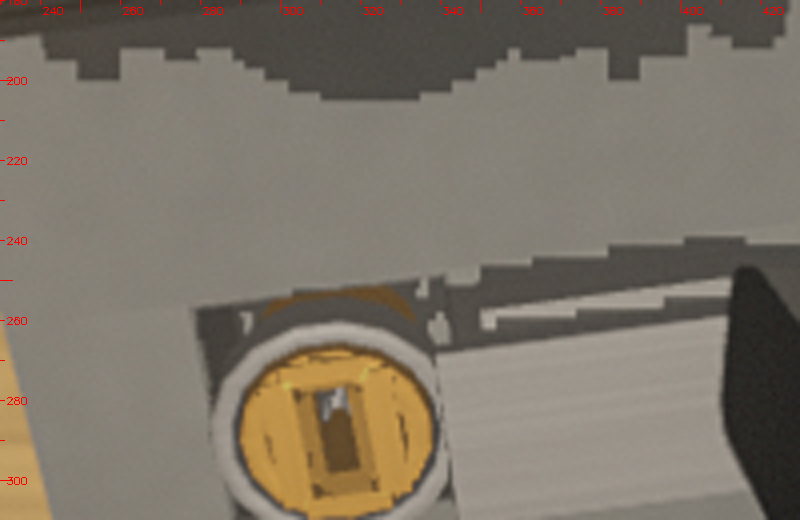

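View pics/w4.png

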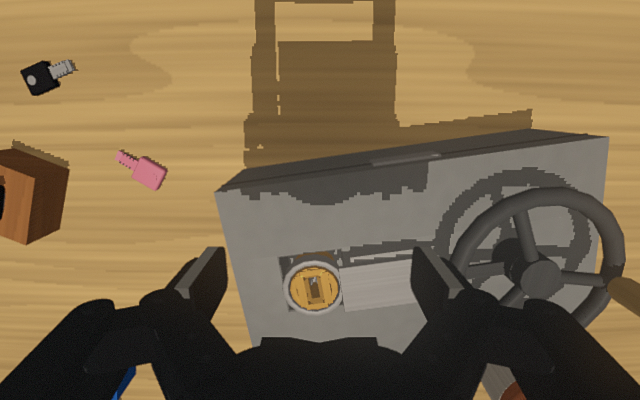

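Run:
```python
from h import *
_,c=load('w4');f=lambda u,v:atz(c,u,v,.102)[:2]
print('plug',(f(289,288)+f(338.5,288))/2,(f(313.5,266)+f(313.5,309.5))/2, f(338.5,288)-f(289,288), f(313.5,309.5)-f(313.5,266))
A,B,C,D=f(302.5,278),f(317.5,276),f(307.5,304),f(323.5,302)
print('slot',(A+B+C+D)/4, B-A,C-A); 
for d in (C-A,D-B,(C+D-A-B)/2): print(np.degrees(np.arctan2(d[1],d[0])),np.linalg.norm(d))
d=B-A;print(np.degrees(np.arctan2(d[1],d[0])))
# bin edges for direction: shutter edge
a=atz(c,340,267.5,.108);b=atz(c,411,259,.108);d=b-a;print('shutter dir',np.degrees(np.arctan2(d[1],d[0])))
print(proj(c,(.5685,.193,.126)))
h=atz(c,541,280,.126);print('hub',h)
_,w=load('w1')
l=(A+B+C+D)/4; d=np.array([.5685,.193])-l;print(np.linalg.norm(d),np.degrees(np.arctan2(d[1],d[0])))
```

```text
plug [0.58935416 0.04503103] [0.58957066 0.04484799] [4.07977893e-05 3.62870599e-02] [ 0.03642719 -0.00022313]
slot [0.5911753  0.04430977] [-0.00162455  0.01087996] [0.02192415 0.00336587]
8.728090437559128 0.02218101321001226
11.432646219081821 0.02227254307749078
10.083153185457533 0.022220587851576636
98.4924076094289
shutter dir 97.3097011942128
(np.float64(539.2789065162509), np.float64(278.0135423236555))
hub [0.57000054 0.19450331 0.126     ]
0.15040928570450626 98.67081795194217
```

Run:
```python
from h import *
_,t=load('top0')
k=[atz(t,*q,.042)[:2] for q in((391,207.5),(409,215.5),(383.5,230),(401.5,237.5))]
print(np.mean(k,0)); 
d=k[0]-k[2];print(np.degrees(np.arctan2(d[1],d[0])),np.linalg.norm(d));d=k[1]-k[0];print(np.linalg.norm(d))
c=np.mean(k,0);plan((c[0]-.055,c[1]+.02,.31),68)
```

```text
[ 0.53420069 -0.24105547]
-19.59760245328339 0.06750499603398401
0.05505892834429641
[  5.14 -26.97   2.26] yaw 90.0 roll 22.0
```

Emit:
move_arm([
  [1,-5.4,0,0,100],
  [1,-5.4,0,0,100],
  [1,-5.4,0.5,0,100],
  [1,-5.4,0.5,0,100],
  [1.1,-5.4,0.5,0,100],
  [0,0,0,10,100],
  [0,0,0,10,100],
  [0,0,0,0,100],
])

```text
clock: 10.82
eef_pos: [0.4799, -0.2214, 0.3178]
ee_rot: [0.173, 0.985, -0.0, 0.0]
wrist_force: [-0.3, -0.5, 0.7]
width: 0.0852
```

Run:
```python
from h import *
p,R=pose();print(p,R.as_quat())
snap('wrist','w5');crop('w5',230,190,410,330,4,'c9')
```

```text
[ 0.47985443 -0.2213534   0.31781367] [ 1.72694420e-01  9.84975332e-01 -1.43819540e-04  4.60848291e-04]
```

View pics/c9.png

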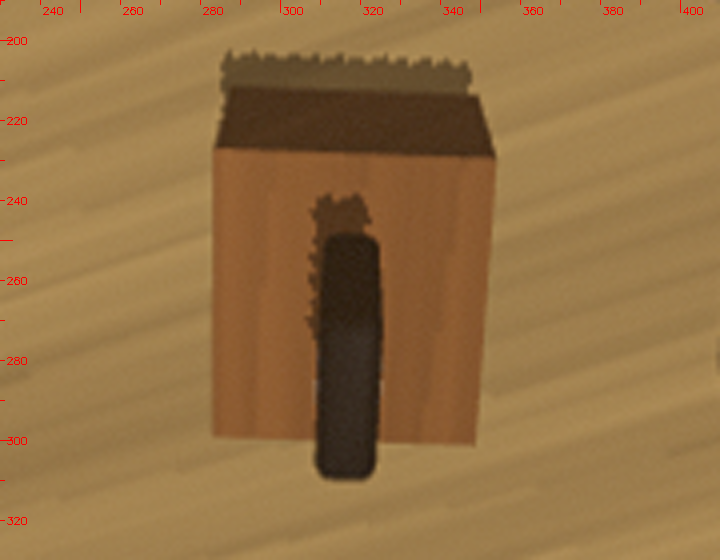

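View pics/w5.png

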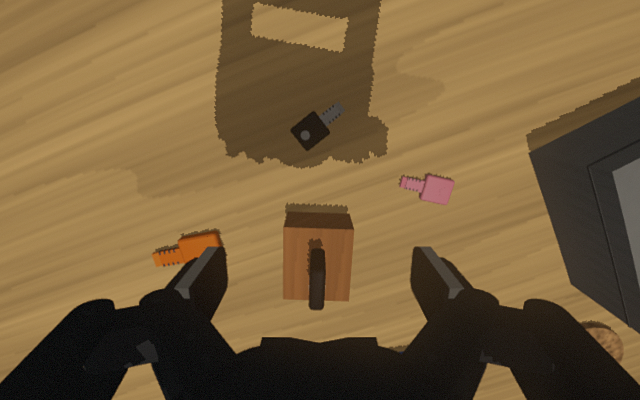

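Run:
```python
from h import *
_,c=load('w5');f=lambda u,v,z:atz(c,u,v,z)[:2]
k=[f(283.2,227.2,.042),f(353.7,229.2,.042),f(348.7,301,.042),f(283.2,299,.042)]
m=np.mean(k,0);print('stand',m)
for a,b in((0,3),(1,2),(0,1),(3,2)):
    d=k[b]-k[a];print(np.degrees(np.arctan2(d[1],d[0])),np.linalg.norm(d))
n=(f(309,309,.082)+f(323,309,.082))/2; 
fa=(f(310,270,.082)+f(325.5,270,.082))/2
print('key near',n,fa,(n+fa)/2,np.linalg.norm(n-fa)); 
b=(f(311.5,248.5,.042)+f(324.5,248.5,.042))/2;print('key far bottom',b)
d=n-b;print('key dir',np.degrees(np.arctan2(d[1],d[0])), 'mid',(n+b)/2,np.linalg.norm(d))
plan((*m,.24),71)
```

```text
stand [ 0.54093445 -0.24375363]
-21.806623044612234 0.07008831950985282
-21.74709847149537 0.07037645015715846
68.34114478944656 0.059670316157914724
68.06467388335948 0.05974338250507737
key near [ 0.5555272  -0.24986508] [ 0.52431208 -0.23709513] [ 0.53991964 -0.24348011] 0.03372618508357908
key far bottom [ 0.52581217 -0.23750746]
key dir -22.581023414383502 mid [ 0.54066969 -0.24368627] 0.032182195994507
[-6.51 -0.04  7.78] yaw 70.26 roll -0.74
```

Emit:
move_arm([
  [-3.2,0,1,0,100],
  [-3.3,-0.05,2,0,100],
  [0,0,2,2.1,100],
  [0,0,2,0,100],
  [0,0,1.0,0,100],
  [0,0,0,0,100],
])

```text
clock: 11.62
eef_pos: [0.5402, -0.2444, 0.2372]
ee_rot: [0.191, 0.982, 0.0, -0.0]
wrist_force: [0.2, -0.1, 1.4]
width: 0.0853
```

Run:
```python
from h import *
p,R=pose();print(p);plan((.541,-.2437,.225),68.2)
im,c=snap('wrist','w6');crop('w6',220,220,420,360,4,'c10')
for z in(.082,.042):print(proj(c,(.541,-.2437,z)))
```

```text
[ 0.5401864  -0.24437994  0.2371848 ]
[-0.05  0.09  1.22] yaw 67.99 roll -0.21
(np.float64(318.42300032683164), np.float64(267.15705354879367))
(np.float64(318.42594932227), np.float64(232.92292402215452))
```

View pics/c10.png

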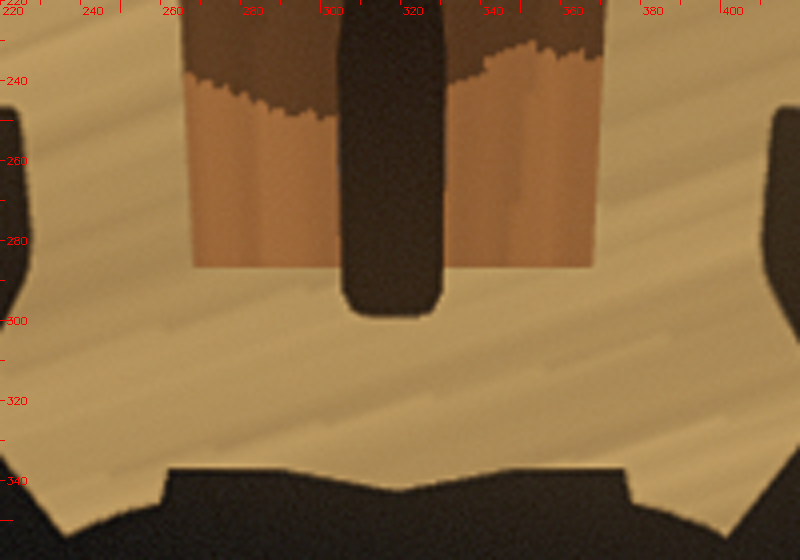

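Run:
```python
from h import *
_,c=load('w6')
e=atz(c,315,299.3,.082);u=np.array([np.cos(np.radians(-21.8)),np.sin(np.radians(-21.8)),0]);print(e,e-.018*u)
k=[atz(c,267.5,287,.042),atz(c,364.5,287,.042)];print(np.mean(k,0)-.035*u, k[1]-k[0])
plan((e-.018*u)[:2].tolist()+[.225],68.2)
```

```text
[ 0.55582227 -0.2514106   0.082     ] [ 0.53910952 -0.24472598  0.082     ]
[ 0.54057454 -0.24526414  0.042     ] [0.02197539 0.05431116 0.        ]
[ 0.11 -0.06  1.28] yaw 67.96 roll -0.24
```

Emit:
move_arm([
  [0,-0.03,1.2,0,100],
  [0,0,0,0,100],
  [0,0,0,0,0],
  [0,0,0,0,0],
  [0,0,0,0,0],
  [0,0,0,0,0],
  [0,0,0,0,0],
  [0,0,0,0,0],
])

```text
clock: 12.68
eef_pos: [0.54, -0.245, 0.2256]
ee_rot: [0.192, 0.981, -0.0, 0.0]
wrist_force: [-0.0, -0.4, 3.0]
width: 0.011
```

Run:
```python
from h import *
s=bot.sense();print(s['eef_pos'],s['wrist_force'],s['wrist_torque'],s['width']);plan((.541,-.2437,.225),68.2)
```

```text
[ 0.53999815 -0.24503774  0.22558795] [-0.01518217 -0.37875143  3.01288691] [0.02130551 0.00473058 0.08257131] 0.011042872422196709
[-0.04  0.16  0.06] yaw 67.86 roll -0.34
```

Emit:
move_arm([
  [0,0,-2,0,0],
  [0,0,-3,0,0],
  [0,0,-3.5,0,0],
  [0,0,-3.5,0,0],
  [0,0,0,-10.1,0],
  [0,0,0,-10.1,0],
  [0,0,0,-10.1,0],
  [0,0,0,0,0],
])

```text
clock: 13.68
eef_pos: [0.5398, -0.2449, 0.3464]
ee_rot: [-0.071, 0.998, -0.0, 0.0]
wrist_force: [0.8, 0.7, -0.8]
width: 0.0112
```

Run:
```python
from h import *
s=bot.sense();print(s['eef_pos'],s['wrist_force'],s['wrist_torque'],s['width']);plan((.5895,.0449,.335),98.2)
snap('wrist','w7');crop('w7',220,150,420,330,4,'c11')
```

```text
[ 0.53981253 -0.24493569  0.34638338] [ 0.75047701  0.66948656 -0.81301713] [-0.03119743  0.00959248 -0.03495312] 0.011243938461818322
[-9.   28.    1.13] yaw 98.1 roll -0.1
```

View pics/c11.png

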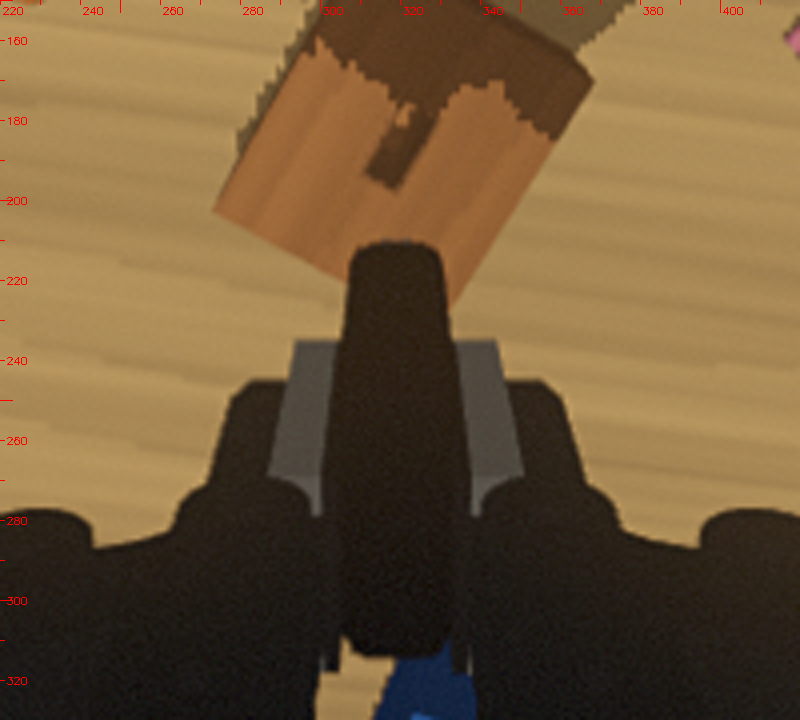

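Run:
```python
from h import *
_,c=load('w7');p,R=pose();M=R.as_matrix()
a=atz(c,315,314,p[2]-.1436);b=atz(c,316,209.8,p[2]-.1836)
A,B=M.T@(a-p),M.T@(b-p);print(A,B,(A+B)/2,A-B)
```

```text
[-0.017102   -0.00138161  0.14361012] [ 0.01672626 -0.00126339  0.18359124] [-0.00018787 -0.0013225   0.16360068] [-0.03382826 -0.00011822 -0.03998112]
```

Run:
```python
from h import *
plan((.5895,.0462,.324),98.2)
```

```text
[-8.94 28.15  2.21] yaw 97.95 roll -0.25
```

Emit:
move_arm([
  [-1.5,4.7,0,0,0],
  [-1.5,4.7,0,0,0],
  [-1.5,4.7,0,0,0],
  [-1.5,4.7,0,0,0],
  [-1.5,4.7,0,0,0],
  [-1.4,4.65,0,-0.2,0],
  [0,0,1.2,0,0],
  [0,0,1.0,0,0],
  [0,0,0,0,0],
])

```text
clock: 14.85
eef_pos: [0.5878, 0.0453, 0.3225]
ee_rot: [-0.072, 0.997, 0.0, -0.001]
wrist_force: [-0.2, -0.7, -0.1]
width: 0.0114
```

Run:
```python
from h import *
s=bot.sense();print(s['eef_pos'],s['wrist_force'],s['wrist_torque'],s['width']);plan((.5895,.0462,.324),98.2)
im,c=snap('wrist','w8');crop('w8',220,120,420,270,4,'c12')
p,R=pose();M=R.as_matrix();f=lambda x,y,z:np.round(proj(c,p+M@np.array([x,y,z])),1)
print(f(0,0,.222),f(.018,0,.222),f(.0235,0,.222),f(.018,-.0013,.1836))
snap('scene','s2');crop('s2',330,140,400,220,8,'c13')
```

```text
[0.58776208 0.0453045  0.3224681 ] [-0.20098632 -0.66467945 -0.13043994] [ 0.01318328 -0.04968885 -0.00381986] 0.011374999379723355
[-0.18  0.06 -0.15] yaw 98.23 roll 0.03
[318.3 216.7] [318.3 189.9] [318.3 181.4] [315.7 208.5]
```

View pics/c12.png

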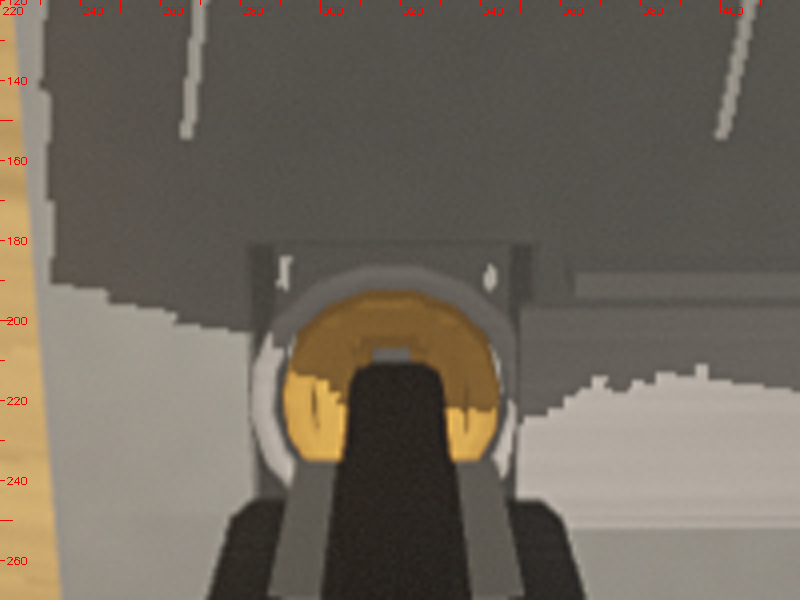

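View pics/c13.png

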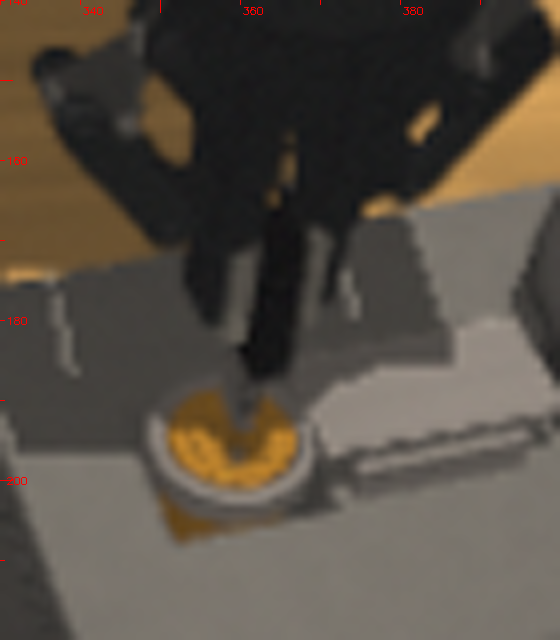

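Emit:
move_arm([
  [-0.17,-0.06,0,0,0],
  [0,0,0,0,0],
  [0,0,0.3,0,0],
  [0,0,0.3,0,0],
  [0,0,0.3,0,0],
  [0,0,0,0,0],
])

```text
clock: 15.7
eef_pos: [0.5897, 0.046, 0.314]
ee_rot: [-0.073, 0.997, 0.0, -0.0]
wrist_force: [-0.3, -0.6, -1.7]
width: 0.0115
```

Run:
```python
from h import *
s=bot.sense();print(s['eef_pos'],s['wrist_force'],s['wrist_torque'],s['width'])
im,c=snap('wrist','w9');crop('w9',220,120,420,270,4,'c14')
snap('scene','s3');crop('s3',330,140,400,220,8,'c15')
```

```text
[0.58973261 0.0459724  0.31402827] [-0.3203418  -0.58944573 -1.71606316] [-0.03778632  0.02758743 -0.00501104] 0.011546289731870189
```

View pics/c14.png

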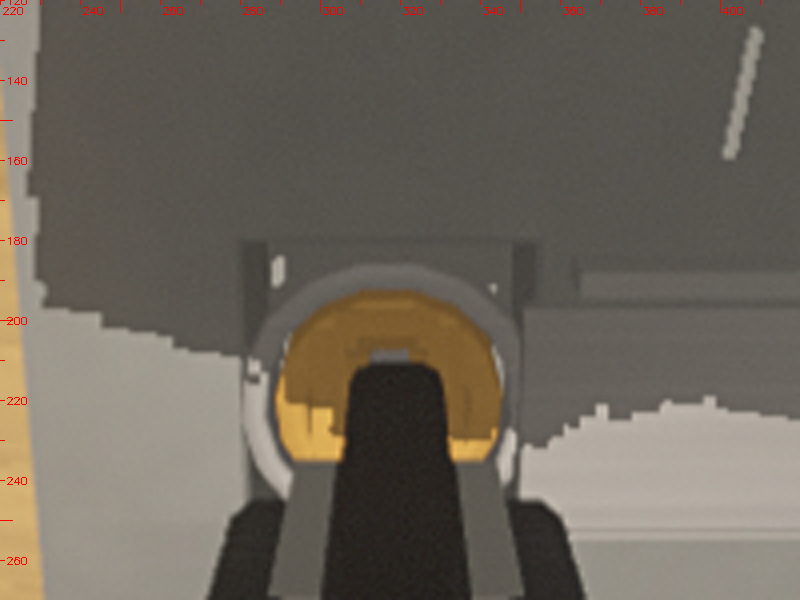

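View pics/c15.png

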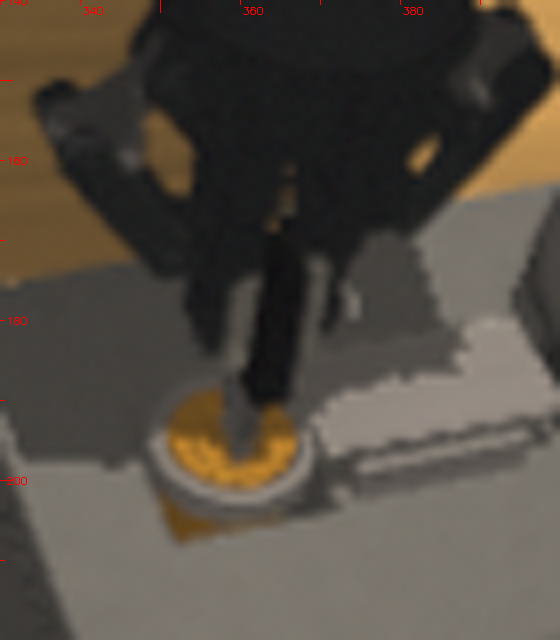

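Emit:
move_arm([
  [0,-0.06,0,0,0],
  [0,0,0.2,0,0],
  [0,0,0.2,0,0],
  [0,0,0.2,0,0],
  [0,0,0,0,0],
])

```text
clock: 16.42
eef_pos: [0.5898, 0.0453, 0.3081]
ee_rot: [-0.073, 0.997, 0.0, -0.0]
wrist_force: [-0.9, -0.4, -1.5]
width: 0.0111
```

Run:
```python
from h import *
s=bot.sense();print(s['eef_pos'],s['wrist_force'],s['wrist_torque'],s['width'])
```

```text
[0.58984678 0.04534762 0.30813998] [-0.93456592 -0.37046558 -1.47138993] [-0.01361041 -0.02787618  0.01053489] 0.011097665394366182
```

Emit:
move_arm([
  [0,0,0.3,0,0],
  [0,0,0.3,0,0],
  [0,0,0.2,0,0],
  [0,0,0,0,0],
])

```text
clock: 16.92
eef_pos: [0.5898, 0.0453, 0.2999]
ee_rot: [-0.073, 0.997, -0.0, -0.0]
wrist_force: [0.4, -1.8, -1.9]
width: 0.011
```

Run:
```python
from h import *
s=bot.sense();print(s['eef_pos'],s['wrist_force'],s['wrist_torque'],s['width'])
```

```text
[0.5897789  0.0453261  0.29987356] [ 0.39945658 -1.79654441 -1.8836846 ] [-0.16680355 -0.18537447 -0.00902315] 0.01103852979789452
```

Emit:
move_arm([
  [0,0,0.1,0,0],
  [0,0,0.1,0,0],
  [0,0,0,0,0],
])

```text
clock: 17.3
eef_pos: [0.5899, 0.0453, 0.2985]
ee_rot: [-0.073, 0.997, -0.0, 0.0]
wrist_force: [-0.4, -1.3, 2.3]
width: 0.0111
```

Run:
```python
from h import *
s=bot.sense();print(s['eef_pos'],s['wrist_force'],s['wrist_torque'],s['width'])
```

```text
[0.589877   0.04534318 0.29852994] [-0.40244589 -1.33583773  2.29852297] [-0.29542763  0.16943823  0.0173252 ] 0.011108066336183591
```

Emit:
move_arm([
  [0,0,0,8,0],
  [0,0,0,8,0],
  [0,0,0,7,0],
  [0,0,0,0,0],
])

```text
clock: 17.8
eef_pos: [0.5898, 0.0448, 0.2985]
ee_rot: [0.128, 0.992, -0.001, -0.0]
wrist_force: [-0.8, -6.1, 2.8]
width: 0.0113
```

Run:
```python
from h import *
s=bot.sense();print(s['eef_pos'],s['wrist_force'],s['wrist_torque'],s['width']);plan((.5895,.0449,.2856))
```

```text
[0.58982447 0.04478122 0.29846132] [-0.75279219 -6.10642035  2.80499523] [-1.21384257  0.31081316  0.08261859] 0.011308555793079456
[0.03 0.01 1.29] yaw 75.28
```

Emit:
move_arm([
  [0,0,0.15,0,0],
  [0,0,0.15,0,0],
  [0,0,0.15,0,0],
  [0,0,0,0,0],
])

```text
clock: 18.3
eef_pos: [0.5901, 0.0447, 0.2945]
ee_rot: [0.127, 0.992, -0.001, 0.001]
wrist_force: [-0.9, -6.7, 4.8]
width: 0.011
```

Run:
```python
from h import *
s=bot.sense();print(s['eef_pos'],s['wrist_force'],s['wrist_torque'],s['width'])
```

```text
[0.5901263  0.04472062 0.29451044] [-0.8640887 -6.6732308  4.7607772] [-1.39825514  0.12559332  0.08201984] 0.011023433116293108
```

Emit:
move_arm([
  [0,-0.03,0.2,0,0],
  [0,0,0.2,0,0],
  [0,0,0.2,0,0],
  [0,0,0.15,0,0],
  [0,0,0,0,0],
])

```text
clock: 18.92
eef_pos: [0.5901, 0.0445, 0.2872]
ee_rot: [0.127, 0.992, -0.001, 0.001]
wrist_force: [0.0, -6.7, 5.8]
width: 0.0112
```

Run:
```python
from h import *
s=bot.sense();print(s['eef_pos'],s['wrist_force'],s['wrist_torque'],s['width'])
```

```text
[0.59014434 0.04454293 0.2871617 ] [ 0.03839964 -6.67643884  5.84975329] [-1.18780908  0.00668246  0.09266701] 0.01124996297985675
```

Nearly home (~1.6 mm left by dead reckoning). Press down to contact.

Emit:
move_arm([
  [0,0,0.1,0,0],
  [0,0,0.1,0,0],
  [0,0,0,0,0],
])

```text
clock: 19.3
eef_pos: [0.5902, 0.0445, 0.2855]
ee_rot: [0.127, 0.992, -0.0, 0.001]
wrist_force: [-1.3, -5.8, 9.6]
width: 0.0112
```

Run:
```python
from h import *
s=bot.sense();print(s['eef_pos'],s['wrist_force'],s['wrist_torque'],s['width'])
```

```text
[0.59016176 0.04454147 0.28547089] [-1.28147233 -5.82346599  9.63288336] [-1.18979244  0.31384615  0.04235767] 0.011152678915401186
```

Emit:
move_arm([
  [0,0,0.1,0,0],
  [0,0,0.05,0,0],
  [0,0,0,0,0],
])

```text
clock: 19.68
eef_pos: [0.5902, 0.0445, 0.2853]
ee_rot: [0.127, 0.992, -0.001, 0.001]
wrist_force: [-6.9, -6.5, 23.5]
width: 0.011
```

Run:
```python
from h import *
s=bot.sense();print(s['eef_pos'],s['wrist_force'],s['wrist_torque'],s['width'])
snap('scene','s4');crop('s4',330,140,400,220,8,'c16')
im,c=snap('wrist','w10');crop('w10',220,120,420,270,4,'c17')
```

```text
[0.59020922 0.04449615 0.28533911] [-6.92650413 -6.45756457 23.54706435] [-1.23707726  1.39812399  0.08003653] 0.011014699151390604
```

View pics/c16.png

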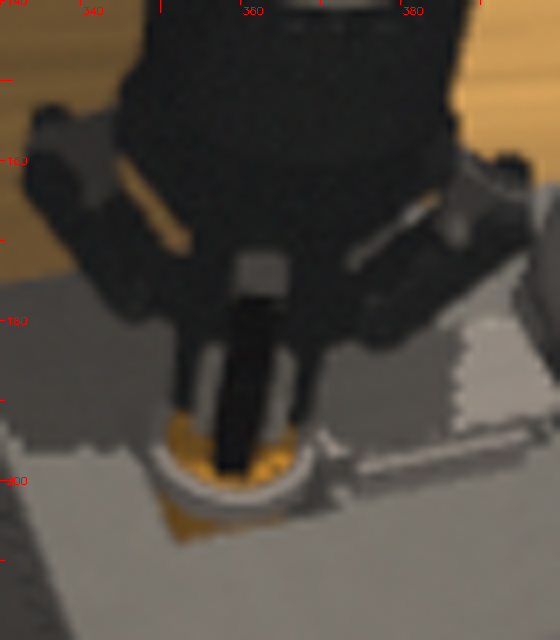

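View pics/c17.png

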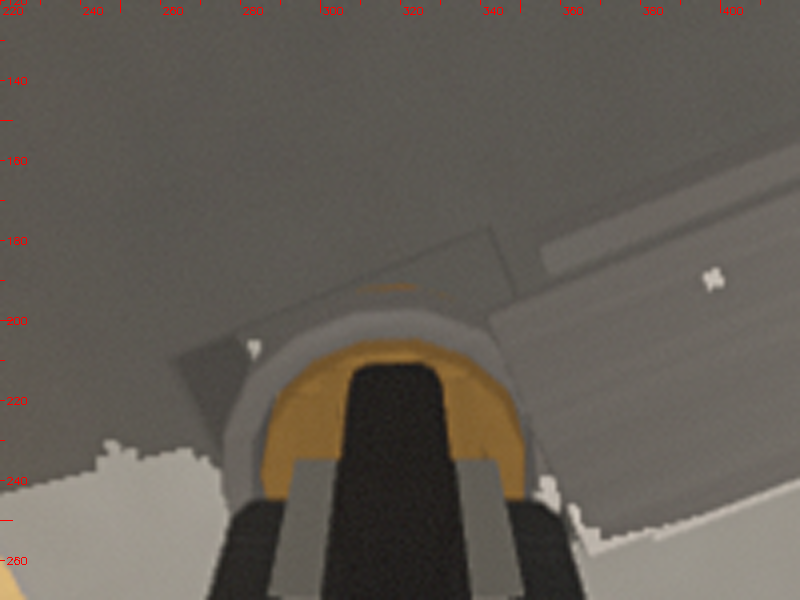

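Emit:
move_arm([
  [0,0,-0.05,8,0],
  [0,0,0,8,0],
  [0,0,0,8,0],
  [0,0,0,8,0],
  [0,0,0,8,0],
])

```text
clock: 20.4
eef_pos: [0.5898, 0.0437, 0.2853]
ee_rot: [0.461, 0.888, -0.001, 0.001]
wrist_force: [-9.3, -15.2, 22.3]
width: 0.0111
```

Run:
```python
from h import *
s=bot.sense();print(s['eef_pos'],s['wrist_force'],s['wrist_torque'],s['width']);plan((.5895,.0449,.2856))
```

```text
[0.58982939 0.04371634 0.285348  ] [ -9.27003019 -15.20383027  22.33055865] [-2.71053085  1.9716156   0.18338286] 0.011097563323443617
[ 0.12  0.04 -0.03] yaw 35.15
```

Emit:
move_arm([
  [-0.04,-0.08,0,0,0],
  [0,0,0,0,0],
])

```text
clock: 20.65
eef_pos: [0.5896, 0.0434, 0.2854]
ee_rot: [0.459, 0.889, -0.001, 0.001]
wrist_force: [-7.1, -9.6, 21.3]
width: 0.0114
```

Run:
```python
from h import *
s=bot.sense();print(s['eef_pos'],s['wrist_force'],s['wrist_torque'],s['width']);plan((.5895,.0449,.2856))
```

```text
[0.58958218 0.04336498 0.28538134] [-7.12579665 -9.57585121 21.29879162] [-1.71727618  1.38320865  0.09449817] 0.011424007955330828
[ 0.13  0.08 -0.02] yaw 35.38
```

Emit:
move_arm([
  [-0.02,-0.04,0,8,0],
  [0,0,0,8,0],
  [0,0,0,8,0],
  [0,0,0,0,0],
])

```text
clock: 21.15
eef_pos: [0.5891, 0.043, 0.2854]
ee_rot: [0.634, 0.773, -0.001, 0.001]
wrist_force: [-10.6, -9.7, 22.9]
width: 0.0111
```

Run:
```python
from h import *
s=bot.sense();print(s['eef_pos'],s['wrist_force'],s['wrist_torque'],s['width']);plan((.5895,.0449,.2856))
```

```text
[0.58905696 0.04296818 0.28535829] [-10.60832978  -9.7303707   22.85412185] [-1.74221762  1.95089345  0.11126012] 0.011070681107460012
[ 0.18  0.08 -0.02] yaw 11.28
```

Emit:
move_arm([
  [-0.03,-0.05,0,6,0],
  [0,0,0,4,0],
  [0,0,0,0,0],
])

```text
clock: 21.52
eef_pos: [0.5886, 0.0428, 0.2854]
ee_rot: [0.699, 0.715, -0.001, 0.001]
wrist_force: [-9.9, -8.3, 22.1]
width: 0.0106
```

Run:
```python
from h import *
s=bot.sense();print(s['eef_pos'],s['wrist_force'],s['wrist_torque'],s['width']);plan((.5895,.0449,.2856))
im,c=snap('wrist','w11');crop('w11',200,100,440,280,3,'c18')
snap('top','t2');crop('t2',240,160,340,250,6,'c19')
```

```text
[0.58864319 0.04278082 0.28535212] [-9.89177881 -8.34212247 22.06802012] [-1.40578721  1.94524824  0.08996958] 0.01064039401138362
[ 0.21  0.09 -0.03] yaw 1.34
```

View pics/c18.png

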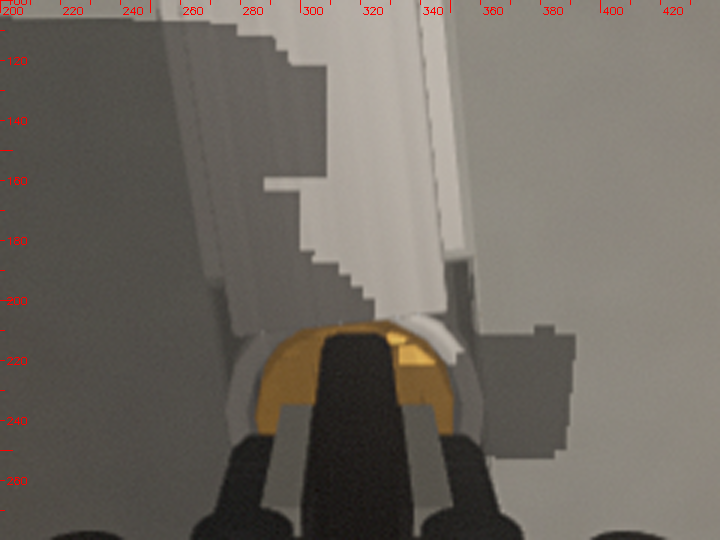

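Emit:
move_arm([
  [-0.02,-0.03,0,4,0],
  [0,0,0,0,0],
  [0,0,0,0,0],
])

```text
clock: 22.0
eef_pos: [0.5884, 0.0427, 0.2854]
ee_rot: [0.723, 0.691, -0.0, 0.001]
wrist_force: [-9.6, -6.5, 22.0]
width: 0.0111
```

Run:
```python
from h import *
s=bot.sense();print(s['eef_pos'],s['wrist_force'],s['wrist_torque'],s['width']);plan((.5895,.0449,.2856))
snap('scene','s5');crop('s5',310,120,480,240,4,'c20')
```

```text
[0.58841785 0.04270394 0.28536681] [-9.60165586 -6.45129433 22.02125146] [-1.22003118  1.77800738  0.13155469] 0.011064894230716627
[ 0.22  0.1  -0.02] yaw -2.61
```

View pics/c20.png

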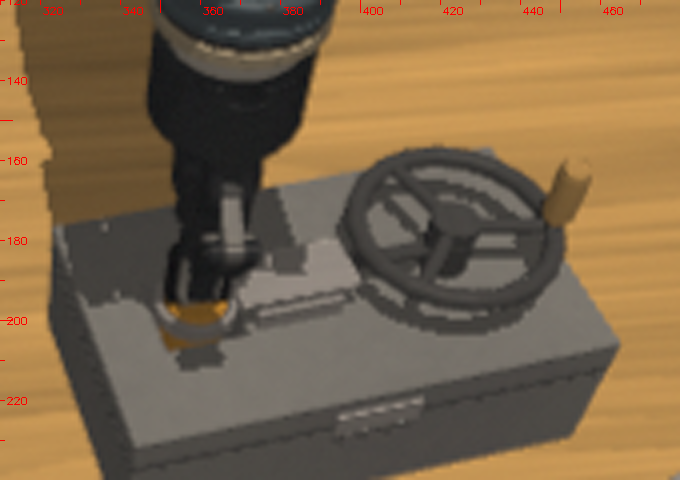

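View pics/c19.png

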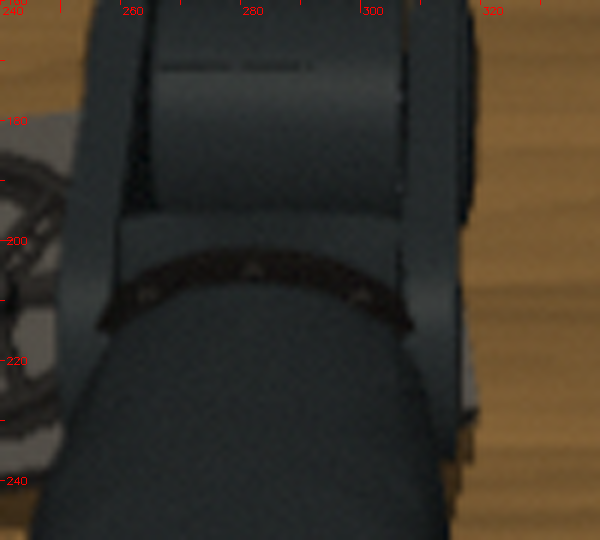

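Run:
```python
from h import *
print(bot.close_job())
s=bot.sense();print(s['clock'],s['eef_pos'],s['wrist_force'],s['width'])
```

```text
the job is handed in; nothing more can be done
None
the job is handed in; nothing more can be done
```

The task is carried out and handed in at about 22 s of the 72 s allowed. No verdict was reported, and I couldn't read the wheel and plug joints directly.

- **Wheel:** I wound it by its knob about 368° anticlockwise, until the force jumped to about 28 N and the knob stopped moving. The pictures then showed the shutter clear of the keyhole. After the key was turned, the knob was still where I left it.
- **Key:** I took the larger black key from the stand and left the small black, orange and pink ones alone. Its blade met the catch about 13 mm short of home. A 23° clockwise twist freed it, and the shoulder reached the plug within 0.3 mm of the computed height, pressing with about 23 N.
- **Quarter turn:** I turned the tool about 101° clockwise in all. Allowing for the key's play, that puts the plug at an estimated 1.6 rad, close to its stop.
- **Last readings:** The fingers were still closed on the key at 11 mm, with 22 N of downward push. Turning torque was about 0.13 N m, and there was a steady side load of about 10 N.
- **Disagreement:** While turning, the side load showed my first estimate of the lock's centre was 1–2 mm off. I corrected it in small shifts, and the wrist picture near the end of the turn showed the key centred on the plug.
- **Bystanders:** The arm never went near the jar, scoop or coaster, but I did not measure them again at the end.

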